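Put out the walnuts in a shallow dish

TASK

Push the blue shutter of the clear food keeper all the way back until it clicks open, then pick the keeper up and pour all four walnuts into the shallow blue dish. Lower the spout close over the dish before you tip it, so that no walnut drops from high up or ends up outside the dish. Then stand the keeper upright on the worktop again, leaving the dish and the other things where they are.

Things in the scene. Friction and masses are not known exactly. Their poses are not given: they have to be found in the camera images.
- keeper: Clear plastic food keeper, white rims, blue sliding shutter on top; 172 mm long (x), 62 mm wide (y), lid at z = 66, side rails to z = 72 mm; about 0.6 kg with walnuts, loose. Origin on its underside, 78 mm ahead of the rear wall; the nose with the spout points along -x, z is up. Flat floor from x = -22 to +78 mm. A push of over about 2 N on its top slides or tips it.
- spout (a point): Middle of the pouring lip at the nose, at (-92, 0, 66) mm in the keeper's frame, axes as the keeper's. From the floor's front edge the front wall slopes up to this lip at 43 degrees, so walnuts start to roll out when the nose is tipped down by more than that; about 65 degrees empties it.
- keeper_middle (a point): Middle of the keeper's inside, at (-5, 0, 33) mm in the keeper's frame.
- keeper_grip (a point): A good place to grip the keeper, at (30, 0, 42) mm in its frame, near its centre of mass and behind the opened shutter: squeeze it across its two long sides, which are flat, upright and parallel, 62 mm apart.
- shutter (a joint): Travel of the blue shutter in m: 0 = closed over the opening (72 x 56 mm) at the nose; it slides to the rear (keeper's +x) up to its stop, 0.068 = fully open. Light sliding, about 0.15 N, then a sprung detent of about 1.2 N is passed at 0.062; beyond 0.064 it has clicked and stays open. If not clicked, its own weight shuts it when the nose is tipped down.
- thumb_bar (a point): Top middle of the raised bar across the shutter, by which it is pushed from the nose side. Bar 10 mm thick (keeper's x), 40 mm wide (y); its top is at z = 86 mm, 15 mm above the shutter's plate. It lies at (-78 + travel, 0, 86) mm in the keeper's frame.
- dish: Shallow round blue-glazed dish, 166 mm across the rim, 30 mm high, 4 mm wall, flat inner floor about 100 mm across at z = 6 mm, 0.5 kg, loose. Origin: centre of its underside; z up.
- mug_1: White mug, 82 x 112 x 94 mm, loose bystander, origin under its middle.
- tumbler: Clear drinking glass, 84 mm across, 89 mm high, loose bystander, origin under its middle.
- serving_bowl: White bowl, 130 mm across, 58 mm high, loose bystander, origin under its middle.
- walnut_1: Walnut 1 in its shell, 30 mm long (x), 26 mm thick, 14 g, loose in the keeper at the start; origin on its underside as it first lies.
- walnut_2: Walnut 2 in its shell, 30 mm long (x), 26 mm thick, 14 g, loose in the keeper at the start; origin on its underside as it first lies.
- walnut_3: Walnut 3 in its shell, 30 mm long (x), 26 mm thick, 14 g, loose in the keeper at the start; origin on its underside as it first lies.
- walnut_4: Walnut 4 in its shell, 30 mm long (x), 26 mm thick, 14 g, loose in the keeper at the start; origin on its underside as it first lies.
- walnut_1_center (a point): Centre of walnut 1.
- walnut_2_center (a point): Centre of walnut 2.
- walnut_3_center (a point): Centre of walnut 3.
- walnut_4_center (a point): Centre of walnut 4.
There are look-alikes about, which are no part of the job. What is shaped like the keeper but purple is not meant.

How it is judged:
On the way, in this order (a step that is already met when the one before it is completed fails the run):
1. the shutter is pushed fully back and has clicked (travel over 64 mm) with the keeper standing upright on the worktop and all walnuts in it (value of joint shutter above 0.064 m and angle between keeper's own z axis and vertical below 0.2 rad and height (world z) of keeper below 0.01 m and distance between each of walnut_1_center, walnut_2_center, walnut_3_center, walnut_4_center and keeper_middle below 0.09 m), for 0.2 s.
2. the spout is over the dish (within 85 mm of its centre) and lower than 100 mm above its underside, with the shutter still open and all walnuts still in the keeper (value of joint shutter above 0.062 m and horizontal distance between spout and dish below 0.085 m and z of spout in the frame of dish below 0.1 m and distance between each of walnut_1_center, walnut_2_center, walnut_3_center, walnut_4_center and keeper_middle below 0.09 m), for 0.1 s.
3. all four walnuts lie in the dish (horizontal distance between each of walnut_1_center, walnut_2_center, walnut_3_center, walnut_4_center and dish below 0.072 m and z of each of walnut_1_center, walnut_2_center, walnut_3_center, walnut_4_center in the frame of dish below 0.055 m), for 0.2 s.
At the end, for the whole second after the job is handed in: All four walnuts lie still in the dish (centres within 72 mm of its centre and less than 55 mm above its underside), the dish stands level within 40 mm of where it was, and the keeper stands upright (within 0.1 rad) and still on the worktop, released (all of step 3 and linear speed of each of walnut_1, walnut_2, walnut_3, walnut_4 below 0.05 m/s and angle between each of dish, keeper's own z axis and vertical below 0.1 rad and distance of dish from where it was at the start of the episode below 0.04 m and height (world z) of keeper below 0.01 m and linear speed of keeper below 0.03 m/s); the robot touches nothing.
It fails at once if a walnut is outside both the keeper and the dish ((distance between walnut_1_center and keeper_middle above 0.13 m and horizontal distance between walnut_1_center and dish above 0.095 m) or (distance between walnut_2_center and keeper_middle above 0.13 m and horizontal distance between walnut_2_center and dish above 0.095 m) or (distance between walnut_3_center and keeper_middle above 0.13 m and horizontal distance between walnut_3_center and dish above 0.095 m) or (distance between walnut_4_center and keeper_middle above 0.13 m and horizontal distance between walnut_4_center and dish above 0.095 m)).
It fails at once if a walnut is out of the keeper more than 130 mm above the dish's underside ((distance between walnut_1_center and keeper_middle above 0.115 m and z of walnut_1_center in the frame of dish above 0.13 m) or (distance between walnut_2_center and keeper_middle above 0.115 m and z of walnut_2_center in the frame of dish above 0.13 m) or (distance between walnut_3_center and keeper_middle above 0.115 m and z of walnut_3_center in the frame of dish above 0.13 m) or (distance between walnut_4_center and keeper_middle above 0.115 m and z of walnut_4_center in the frame of dish above 0.13 m)).
It fails at once if the dish is shoved more than 40 mm (distance of dish from where it was at the start of the episode above 0.04 m).
It fails at once if another thing on the worktop is shifted more than 30 mm (distance of any of mug_1, tumbler, serving_bowl from where it was at the start of the episode above 0.03 m).
It also fails if it takes over 72 s, if anything falls off the work surface, if the arm or the gripper's body presses on something with over 40 N, if the wrist force passes 120 N, or if a joint passes its speed limit or range.

ROBOT

A 6-joint arm with a two-finger parallel gripper is mounted at the origin on a cart in front of the work surface, level with it; the furniture and walls round the work are solid. World frame = base frame: x ahead of the robot, y to its left, z up, the work surface at z = 0. Lengths are in m, angles in rad, forces in N, time in s.
With the tool pointing down it reaches from about 0.35 to 0.775 m from the base axis. Payload 7.3 kg.
Tool frame: the origin (TCP) lies on the centre line of the jaws, within the pads' length; the fingertips stand ahead of it and the grasp point (between the pads) lies 11 mm behind it (robot.nose_length is the z of the fingertips in the tool frame, in m); z points along the fingers, y is the line along which they close (so a half turn about z gives the same grasp; the last joint's range is limited). The gripper opens to 92 mm and grips with 3 to 60 N. Pads are 19 mm wide; open, the fingers measure 130 mm over their backs; the gripper's body (75 mm by 190 mm) begins 47 mm behind the grasp point.
Start: joints at [-1.3, 0.342, 1.524, -0, 1.275, -0.146], TCP at [0.213, -0.48, 0.235] pointing down, gripper open.
Joint ranges: [-2.53, 2.53], [-0.77, 2.02], [0.04, 2.7], [-1, 4.14], [0.28, 2.66], [-3.11, 3.11]. Speed limits (rad/s): [2.57, 2.57, 3.14, 3.14, 3.14, 3.14].

INTERFACE

Orientations are given as [roll, pitch, yaw] about the fixed x, y, z axes, in that order (R = Rz(yaw) Ry(pitch) Rx(roll)).
In Python, from cell import robot, cams gives the robot as it stands. The module is installed in compiled form; this text tells all that it offers.
- The arm moves only by the tool carry_out, never from a script. Its argument "deltas" is a list of rows, each a list of 7 numbers: the shift along the tool's x, y, z in cm, then the turn, a rotation vector about the tool's x, y, z in rad, then the opening, from 0 (shut) to 1 (fully open). A call has exactly 8 rows; each row shifts and turns the commanded pose from where the row before left it, along the tool's axes as they then stand; what a row does not reach is not made up. A row lasts 1/12 s, in which the tool goes at most 41.7 mm and 7.16 degrees, less where a joint would pass 70% of its speed; a pose out of reach is approached as far as the arm can. A call is refused whole if a number of a shift passes 4.17 or a number of a turn 0.125, either way. A call with a gripper value outside its range is refused whole. The fingers move at their own pace and stop on an object; "force" is the grip in N (left out, the last holds). Time passes only in rows, so rows that do not move let the fingers close, or fill a call up. It gives the time, the measured TCP pose, the force, the opening and the grip force at its end, in the units of the state.
- robot.observe(): the state, without advancing time (a new reading comes with each control period).
- cams.read_camera(name): name is "scene" or "top" or "wrist"; returns a dict with "image" (400x640x3 uint8, blue, green, red), "depth" (400x640 float32, m along the optical axis (not along the pixel's ray), 0 where there is no reading), "fx", "fy", "cx", "cy" (pixels), "D" ([k1, k2, p1, p2, k3] as OpenCV has them; the pictures are not rectified), "world_to_cam" (4x4, takes a point from world to camera coordinates). Camera axes: x right, y up, looking along -z (the intrinsics and any distortion apply to the point x, -y, -z); pixel columns grow to the right and rows downward; lengths in m; the calibration is good to about 2 mm. A picture is of the moment at which its call begins.
- robot.hand_in(): hands the job in; it is judged then, once.
The state is a dict: "time": time; "qpos": joint angles; "qvel": joint speeds; "joint_efforts": joint torques, N m; "tool_pos": TCP position; "tool_rot": TCP orientation; "contact_force": force on the tool from outside, world axes, zero at the start; "torque": the same for the moment, N m; "opening": finger opening in m; "grip_force": force on a finger pad.
Only numpy, scipy, OpenCV 4.12 (cv2) and the standard library are available. Lean on these libraries where they do the work, as an engineer would, in place of code of your own. Each camera call takes 0.05 s, during which the arm holds its last target. There are 200 camera calls.

## Working session

There is one attempt and no reset: what is moved stays moved. The work goes in short steps, Python scripts to look and compute and a tool call to move; the robot and the scene stay as the last step left them, time stands still between calls to the robot, and variables do not carry over. Pictures are saved under pics/ and viewed, at most 10 in all, crops included, and the job is handed in when it is done.

Besides the shell and the picture viewer there is one more tool, called after "Request:" by a JSON object that holds its "name" and its "arguments", one argument or row to a line. carry_out: Moves the arm, as the interface text tells. Its arguments: {"type":"object","properties":{"deltas":{"type":"array","items":{"type":"array","items":{"type":"number"}}},"force":{"type":"number"}},"required":["deltas"]}

```bash
mkdir -p pics
cat > h.py <<'E'
import numpy as np, cv2
from cell import robot, cams
from scipy.spatial.transform import Rotation as R
def shot(n):
    return cams.read_camera(n)
def pts(c, uv, d):
    uv=np.asarray(uv,float).reshape(-1,1,2)
    K=np.array([[c['fx'],0,c['cx']],[0,c['fy'],c['cy']],[0,0,1]])
    n=cv2.undistortPoints(uv,K,np.array(c['D'],float))[:,0]
    d=np.asarray(d,float).reshape(-1)
    P=np.c_[n[:,0]*d,-n[:,1]*d,-d,np.ones(len(d))]
    return (np.linalg.inv(c['world_to_cam'])@P.T).T[:,:3]
def cloud(c):
    h,w=c['depth'].shape
    u,v=np.meshgrid(np.arange(w),np.arange(h))
    return pts(c,np.c_[u.ravel(),v.ravel()],c['depth'].ravel()).reshape(h,w,3)
def proj(c,P):
    P=np.atleast_2d(P); q=(c['world_to_cam']@np.c_[P,np.ones(len(P))].T).T
    K=np.array([[c['fx'],0,c['cx']],[0,c['fy'],c['cy']],[0,0,1]])
    return cv2.projectPoints(np.c_[q[:,0],-q[:,1],-q[:,2]],np.zeros(3),np.zeros(3),K,np.array(c['D'],float))[0][:,0]
E
python3 - <<'E'
from h import *
s=robot.observe(); print(s, robot.nose_length)
for n in ['scene','top']:
    c=shot(n); cv2.imwrite(f'pics/{n}0.png',c['image']); np.savez(f'{n}0.npz',**c)
    print(n,np.linalg.inv(c['world_to_cam'])[:3].round(3),c['fx'])
E
```

```text
{'time': 0.0, 'qpos': array([-1.30001401e+00,  3.42764002e-01,  1.52503088e+00, -6.69169584e-05,
        1.27539709e+00, -1.45995773e-01]), 'qvel': array([ 9.93037670e-05,  1.09260063e-03, -1.35885908e-03,  6.59735069e-04,
       -7.98472295e-04,  8.64521033e-05]), 'joint_efforts': array([ 9.98138858e-04, -4.31250143e+01, -2.44216973e+01,  7.18521327e-02,
        5.60707622e-02, -1.23566715e-04]), 'tool_pos': array([ 0.21242353, -0.479664  ,  0.2340187 ]), 'tool_rot': array([-3.14000104e+00, -1.69358101e-04,  4.16797482e-01]), 'contact_force': array([-0.37609861, -0.10576297,  0.53681305]), 'torque': array([ 0.0200944 ,  0.02134693, -0.02806236]), 'grip_force': 0.0, 'opening': 0.09203479591456165} 0.008
scene [[-0.747  0.285 -0.601 -0.443]
 [-0.665 -0.318  0.676  1.228]
 [ 0.002  0.905  0.426  0.846]] 484.85383820269135
top [[ 0.005  0.996 -0.094  0.512]
 [-1.     0.004 -0.009  0.011]
 [-0.008  0.095  0.995  1.286]] 370.16669813132637
```

View pics/scene0.png

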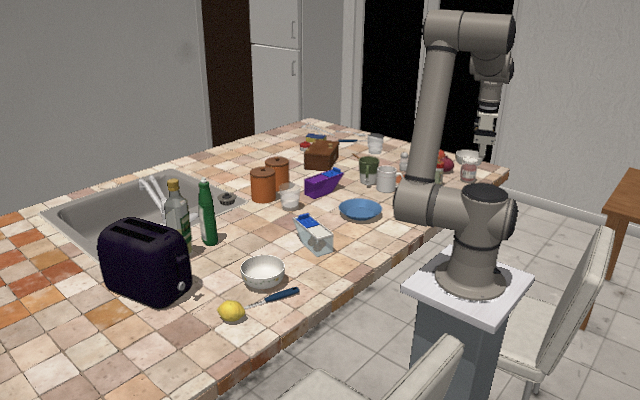

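View pics/top0.png

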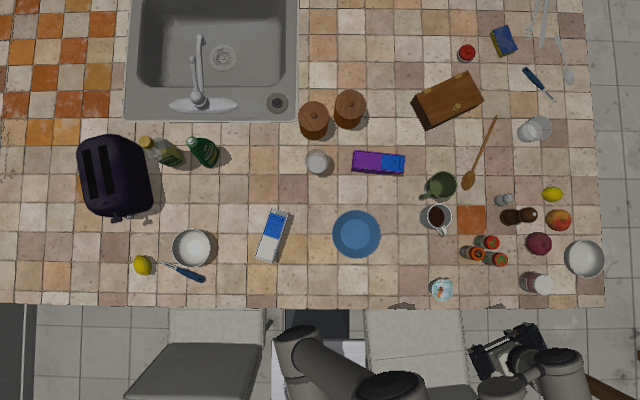

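Candidates in the top view: the clear box with white rims and a blue shutter at (272,236), and the purple box at (378,162). The first fits, since purple is excluded. The blue dish is at (357,234). I'll confirm with a crop and measure.

Run:
```python
from h import *
top=dict(np.load('top0.npz')); sc=dict(np.load('scene0.npz'))
a=cv2.resize(top['image'][195:275,235:305],None,fx=5,fy=5,interpolation=cv2.INTER_CUBIC)
b=cv2.resize(sc['image'][195:265,280:350],None,fx=5.72,fy=5.72,interpolation=cv2.INTER_CUBIC)
b=b[:400]; cv2.imwrite('pics/crop.png',np.hstack([a,b[:400]]) )
for nm,c,box in [('top',top,[(195,275,235,305),(200,270,320,395)]),('scene',sc,[(205,260,285,340),(190,230,330,390)])]:
    X=cloud(c); hsv=cv2.cvtColor(c['image'],cv2.COLOR_BGR2HSV)
    m=(hsv[...,0]>98)&(hsv[...,0]<125)&(hsv[...,1]>110)
    for k,(r0,r1,c0,c1) in enumerate(box):
        mm=np.zeros_like(m); mm[r0:r1,c0:c1]=m[r0:r1,c0:c1]; mm&=c['depth']>0
        P=X[mm]; print(nm,['shutter','dish'][k],len(P),P.mean(0).round(3),P.min(0).round(3),P.max(0).round(3))
        if k==0:
            S=P[(P[:,2]>.055)&(P[:,2]<.1)]
            r=cv2.minAreaRect((S[:,:2]*1000).astype(np.float32));print(r)
            B=P[P[:,2]>.079]; print('bar',len(B),B.mean(0).round(4), cv2.minAreaRect((B[:,:2]*1000).astype(np.float32)) if len(B)>3 else '')
        else:
            T=P[P[:,2]>.022]; print(len(T),cv2.minEnclosingCircle((T[:,:2]*1000).astype(np.float32)),np.percentile(P[:,2],[5,50,95]))
# whole keeper
X=cloud(top)
Y=X[195:275,235:305].reshape(-1,3);Y=Y[(Y[:,2]>.055)&(Y[:,2]<.1)]
print('keeper',len(Y),cv2.minAreaRect((Y[:,:2]*1000).astype(np.float32)))
```

```text
top shutter 373 [0.536 0.147 0.073] [0.496 0.112 0.062] [0.578 0.183 0.092]
((536.587158203125, 147.4943084716797), (54.33597183227539, 73.50304412841797), 72.07836151123047)
bar 40 [0.5573 0.1375 0.0864] ((545.8892211914062, 130.6055450439453), (60.375404357910156, 30.602087020874023), 28.522245407104492)
top dish 1772 [ 0.511 -0.127  0.015] [ 0.433 -0.207 -0.001] [ 0.588 -0.045  0.035]
432 ((511.63616943359375, -125.92074584960938), 81.12837982177734) [0.00381951 0.01197207 0.03012753]
scene shutter 185 [0.535 0.148 0.074] [ 0.491 -0.079  0.029] [0.584 0.185 0.09 ]
((539.375, 147.44879150390625), (51.43607711791992, 88.69895935058594), 70.14474487304688)
bar 27 [0.5569 0.1423 0.084 ] ((554.2888793945312, 142.43821716308594), (36.75019073486328, 14.812731742858887), 76.21333312988281)
scene dish 309 [ 0.521 -0.138  0.017] [ 0.434 -0.208  0.001] [ 0.59  -0.042  0.037]
104 ((509.10784912109375, -124.64270782470703), 85.81827545166016) [0.00514966 0.01657309 0.02991452]
keeper 1010 ((503.48992919921875, 156.72903442382812), (62.566551208496094, 171.6536865234375), 71.77250671386719)
```

View pics/crop.png

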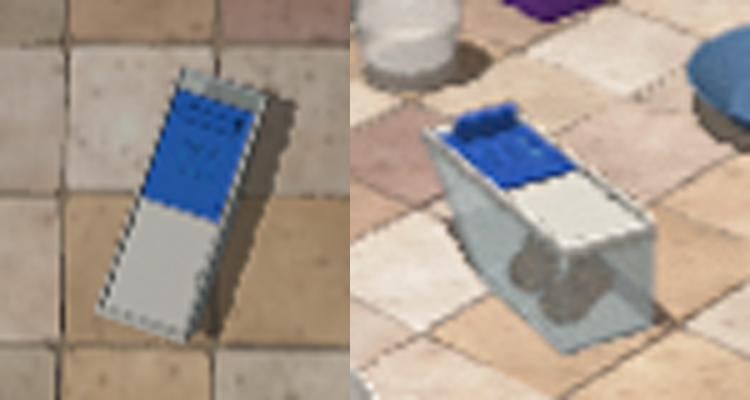

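The crop shows the clear keeper with white rims. Its blue shutter is closed with the bar at the far end, and the walnuts show through the wall, so this is the keeper. Measured size is 172 x 63 mm, as given. The nose points away from the robot, at about -18° heading. Next is a small planner that turns target poses into rows.

```bash
cat > plan.py <<'E'
from h import *
def rows(p0,r0,targets,op,f=None):
    """targets: list of (pos,Rot,nrows); prints rounded rows and the pose they command"""
    p,r=np.array(p0,float),r0; out=[]
    for tp,tr,n in targets:
        ps,rs=p.copy(),r; w=(rs.inv()*tr).as_rotvec()
        for k in range(1,n+1):
            gp=ps+(np.array(tp)-ps)*k/n; gr=rs*R.from_rotvec(w*k/n)
            d=np.round(r.inv().apply(gp-p)*100,2); q=np.round((r.inv()*gr).as_rotvec(),3)
            p=p+r.apply(d/100); r=r*R.from_rotvec(q); out.append(list(d)+list(q)+[op])
    for i in range(0,len(out),8): print('['+','.join('['+','.join(f'{x+0:g}' for x in o)+']' for o in out[i:i+8])+']')
    o=np.array(out); print('max',abs(o[:,:3]).max(),abs(o[:,3:6]).max(), 'end',p.round(4),r.as_euler('xyz').round(3))
    return p,r
def now():
    s=robot.observe(); return s['tool_pos'],R.from_euler('xyz',s['tool_rot']),s
def down(yaw): return R.from_euler('xyz',[np.pi,0,yaw])
E
python3 - <<'E'
from plan import *
p,r,s=now()
D=down(-.314)
rows(p,r,[([.598,.126,.2],D,24)],0)
c=shot('wrist'); print('cam in tool',r.inv().apply(np.linalg.inv(c['world_to_cam'])[:3,3]-p).round(3))
# refine keeper pose from top depth: edges along axes
top=dict(np.load('top0.npz')); X=cloud(top)[190:280,230:310].reshape(-1,3)
for a in (-.32,-.30,-.28,-.34):
  n=np.array([np.cos(a),np.sin(a)]); m=np.array([-n[1],n[0]])
  Y=X[(X[:,2]>.058)&(X[:,2]<.078)]; u=Y[:,:2]@n; v=Y[:,:2]@m
  print(a,np.percentile(u,[0,1,99,100]).round(4),np.percentile(v,[0,2,50,98,100]).round(4), (np.percentile(v,98)-np.percentile(v,2)).round(4))
a=-.314;n=np.array([np.cos(a),np.sin(a)]);B=X[X[:,2]>.081];print(np.sort(B[:,:2]@n).round(3))
E
```

```text
[[2.49,-1.66,0.14,0,0,0.03,0],[2.44,-1.73,0.15,0,0,0.031,0],[2.39,-1.8,0.14,0,0,0.03,0],[2.33,-1.88,0.15,0,0,0.031,0],[2.27,-1.95,0.14,0,0,0.03,0],[2.21,-2.01,0.15,0,0,0.031,0],[2.14,-2.09,0.14,0,0,0.03,0],[2.09,-2.14,0.15,0,0,0.031,0]]
[[2.01,-2.21,0.14,0,0,0.03,0],[1.95,-2.27,0.15,-0.001,0,0.031,0],[1.88,-2.33,0.14,0,0,0.03,0],[1.81,-2.39,0.14,0,0,0.03,0],[1.73,-2.43,0.15,0,0,0.031,0],[1.66,-2.49,0.14,0,0,0.03,0],[1.59,-2.54,0.14,0,0,0.031,0],[1.5,-2.59,0.14,0,0,0.03,0]]
[[1.43,-2.63,0.15,0,0,0.031,0],[1.34,-2.67,0.14,0,0,0.03,0],[1.26,-2.71,0.14,0,0,0.031,0],[1.18,-2.75,0.14,0,0,0.03,0],[1.09,-2.79,0.15,0,0,0.03,0],[1.01,-2.81,0.14,0,0,0.031,0],[0.93,-2.85,0.14,0,0,0.03,0],[0.83,-2.87,0.14,0,0,0.031,0]]
max 2.87 0.031 end [0.598 0.126 0.2  ] [-3.141  0.    -0.314]
cam in tool [ 0.085  0.001 -0.15 ]
-0.32 [0.3428 0.3449 0.5131 0.5145] [0.2757 0.2765 0.307  0.3369 0.3385] 0.0604
-0.3 [0.3491 0.3508 0.5189 0.5208] [0.2661 0.2679 0.2984 0.3284 0.3308] 0.0604
-0.28 [0.3545 0.3568 0.5247 0.527 ] [0.2559 0.2589 0.2899 0.3201 0.3235] 0.0612
-0.34 [0.3362 0.3389 0.5067 0.5087] [0.2826 0.2849 0.3154 0.3455 0.3479] 0.0606
[0.483 0.483 0.483 0.483 0.483 0.483 0.483 0.483 0.483 0.483 0.483 0.483
 0.483 0.483 0.483 0.483 0.483 0.483 0.483 0.483 0.483 0.483 0.483 0.484
 0.484 0.484 0.485 0.485 0.485 0.485 0.486 0.486 0.486 0.486 0.487 0.487
 0.487 0.487 0.488 0.488 0.488 0.488 0.489 0.489 0.489 0.489 0.49  0.49
 0.49  0.49  0.491 0.491 0.491 0.491 0.492 0.492 0.492 0.492 0.493 0.493
 0.493 0.493]
```

Request:
{"name": "carry_out", "arguments": {
  "deltas": [
    [2.49,-1.66,0.14,0,0,0.03,0],
    [2.44,-1.73,0.15,0,0,0.031,0],
    [2.39,-1.8,0.14,0,0,0.03,0],
    [2.33,-1.88,0.15,0,0,0.031,0],
    [2.27,-1.95,0.14,0,0,0.03,0],
    [2.21,-2.01,0.15,0,0,0.031,0],
    [2.14,-2.09,0.14,0,0,0.03,0],
    [2.09,-2.14,0.15,0,0,0.031,0]
  ],
  "force": 20
}}

```text
time: 0.82
tool_pos: [0.3415, -0.2768, 0.223]
tool_rot: [-3.141, 0.0, 0.171]
contact_force: [0.2, 0.1, 0.3]
opening: 0.043
grip_force: 0.0
```

Request:
{"name": "carry_out", "arguments": {
  "deltas": [
    [2.01,-2.21,0.14,0,0,0.03,0],
    [1.95,-2.27,0.15,0,0,0.031,0],
    [1.88,-2.33,0.14,0,0,0.03,0],
    [1.81,-2.39,0.14,0,0,0.03,0],
    [1.73,-2.43,0.15,0,0,0.031,0],
    [1.66,-2.49,0.14,0,0,0.03,0],
    [1.59,-2.54,0.14,0,0,0.031,0],
    [1.5,-2.59,0.14,0,0,0.03,0]
  ]
}}

```text
time: 1.48
tool_pos: [0.4701, -0.0748, 0.2115]
tool_rot: [3.142, 0.0, -0.072]
contact_force: [0.8, -0.8, 0.5]
opening: 0.0006
grip_force: 0.0
```

Request:
{"name": "carry_out", "arguments": {
  "deltas": [
    [1.43,-2.63,0.15,0,0,0.031,0],
    [1.34,-2.67,0.14,0,0,0.03,0],
    [1.26,-2.71,0.14,0,0,0.031,0],
    [1.18,-2.75,0.14,0,0,0.03,0],
    [1.09,-2.79,0.15,0,0,0.03,0],
    [1.01,-2.81,0.14,0,0,0.031,0],
    [0.93,-2.85,0.14,0,0,0.03,0],
    [0.83,-2.87,0.14,0,0,0.031,0]
  ]
}}

```text
time: 2.15
tool_pos: [0.5985, 0.1271, 0.1998]
tool_rot: [3.141, 0.001, -0.316]
contact_force: [-0.2, -0.2, -1.0]
opening: 0.0004
grip_force: 0.0
```

Run:
```python
from plan import *
p,r,s=now(); print(p,s['qpos'].round(3))
c=shot('wrist'); cv2.imwrite('pics/w1.png',c['image']); X=cloud(c)
a=-.314;n=np.array([np.cos(a),np.sin(a)]);m=np.array([-n[1],n[0]])
hsv=cv2.cvtColor(c['image'],cv2.COLOR_BGR2HSV)
k=(hsv[...,0]>98)&(hsv[...,0]<125)&(hsv[...,1]>110)&(c['depth']>0)
B=X[k]; u=B[:,:2]@n; v=B[:,:2]@m
g=(B[:,2]>.082)&(B[:,2]<.095); print('bar',g.sum(),np.percentile(u[g],[0,2,50,98,100]).round(4),np.percentile(v[g],[1,50,99]).round(4),np.median(B[g,2]))
g=(B[:,2]>.06)&(B[:,2]<.08); print('plate',np.percentile(u[g],[0,2,50,98,100]).round(4),np.percentile(v[g],[1,50,99]).round(4),np.median(B[g,2]))
```

```text
[0.59850078 0.12706973 0.19981693] [ 0.084  0.529  1.323 -0.     1.29   1.97 ]
bar 266 [0.4884 0.4892 0.4942 0.4959 0.4963] [0.2855 0.305  0.3244] 0.08578101017763873
plate [0.4761 0.481  0.4965 0.5033 0.5037] [0.2787 0.305  0.3312] 0.07165652213377177
```

View pics/w1.png

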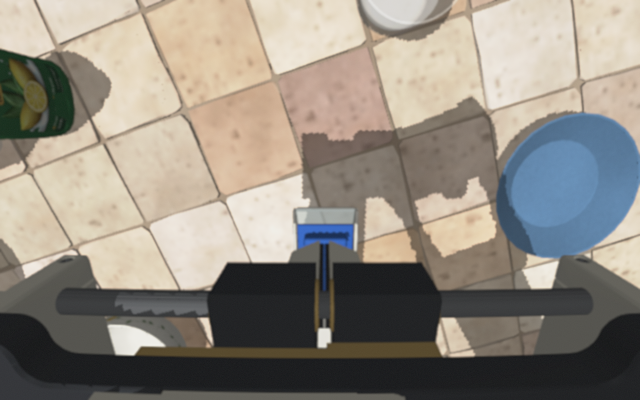

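The wrist view shows the keeper nose at (325,215) and the bar at (325,238), with a pale strip ahead of the blue, so the shutter is already about 12 mm back. Bar height is 86 mm, as given. Next: go down in front of the bar, then push.

Request:
{"name": "carry_out", "arguments": {
  "deltas": [
    [0,0,1.8,0,0,0,0],
    [0,0,1.8,0,0,0,0],
    [0,0,1.8,0,0,0,0],
    [0,0,1.8,0,0,0,0],
    [0,0,1.7,0,0,0,0],
    [0,0,1.4,0,0,0,0],
    [0,0,0.9,0,0,0,0],
    [0,0,0.4,0,0,0,0]
  ]
}}

```text
time: 2.87
tool_pos: [0.5971, 0.1254, 0.0826]
tool_rot: [3.14, 0.003, -0.314]
contact_force: [-0.4, 0.1, -0.3]
opening: 0.0003
grip_force: 0.0
```

Request:
{"name": "carry_out", "arguments": {
  "deltas": [
    [-0.4,0,0,0,0,0,0],
    [-0.5,0,0,0,0,0,0],
    [-0.5,0,0,0,0,0,0],
    [-0.5,0,0,0,0,0,0],
    [-0.5,0,0,0,0,0,0],
    [-0.5,0,0,0,0,0,0],
    [-0.5,0,0,0,0,0,0],
    [-0.5,0,0,0,0,0,0]
  ]
}}

```text
time: 3.53
tool_pos: [0.5606, 0.1379, 0.0845]
tool_rot: [-3.141, -0.0, -0.314]
contact_force: [-0.2, 0.6, -0.4]
opening: 0.0001
grip_force: 0.1
```

Request:
{"name": "carry_out", "arguments": {
  "deltas": [
    [-0.4,0,0,0,0,0,0],
    [-0.4,0,0,0,0,0,0],
    [-0.4,0,0,0,0,0,0],
    [-0.4,0,0,0,0,0,0],
    [-0.4,0,0,0,0,0,0],
    [-0.4,0,0,0,0,0,0],
    [-0.4,0,0,0,0,0,0],
    [-0.4,0,0,0,0,0,0]
  ]
}}

```text
time: 4.2
tool_pos: [0.5303, 0.1477, 0.0843]
tool_rot: [-3.142, -0.0, -0.314]
contact_force: [1.5, -0.6, -0.8]
opening: 0.0006
grip_force: 1.1
```

```bash
cat > chk.py <<'E'
from plan import *
a=-.314;n=np.array([np.cos(a),np.sin(a)]);m=np.array([-n[1],n[0]])
p,r,s=now(); print('tcp u,v,z',p[:2]@n,p[:2]@m,p[2],s['contact_force'].round(1))
for nm in ('top','wrist','scene'):
    c=shot(nm);X=cloud(c); hsv=cv2.cvtColor(c['image'],cv2.COLOR_BGR2HSV)
    k=(hsv[...,0]>98)&(hsv[...,0]<125)&(hsv[...,1]>110)&(c['depth']>0)
    u=X[...,:2]@n; v=X[...,:2]@m
    k&=(u>.3)&(u<.56)&(v>.25)&(v<.36)
    for lab,lo,hi in(('bar',.08,.095),('plate',.06,.078)):
        g=k&(X[...,2]>lo)&(X[...,2]<hi)
        if g.sum()>5: print(nm,lab,g.sum(),np.percentile(u[g],[1,50,99]).round(4),np.percentile(v[g],[1,50,99]).round(4))
    g=(u>.3)&(u<.56)&(v>.26)&(v<.35)&(X[...,2]>.05)&(X[...,2]<.075)&(c['depth']>0)
    if g.sum()>50: print(nm,'keeper',np.percentile(u[g],[.5,99.5]).round(4),cv2.minAreaRect((X[g][:,:2]*1000).astype(np.float32)))
    cv2.imwrite(f'pics/chk_{nm}.png',c['image'])
E
python3 chk.py
```

```text
tcp u,v,z 0.4587913512538142 0.30426057616260943 0.08431052001168028 [ 1.5 -0.6 -0.8]
top plate 125 [0.3822 0.3945 0.4137] [0.2792 0.2997 0.3316]
top keeper [0.345  0.5123] ((503.4768371582031, 156.67620849609375), (62.07988739013672, 171.77073669433594), 71.70040893554688)
wrist plate 275 [0.3924 0.4029 0.456 ] [0.2799 0.3052 0.3308]
wrist keeper [0.3949 0.5189] ((527.60693359375, 149.62692260742188), (61.79310989379883, 127.02264404296875), 71.8880615234375)
scene bar 24 [0.4299 0.4366 0.4442] [0.2918 0.3099 0.3219]
scene plate 165 [0.3761 0.4093 0.4476] [0.2818 0.3077 0.333 ]
scene keeper [0.3433 0.5181] ((506.03021240234375, 158.40655517578125), (67.7753677368164, 180.0504913330078), 73.41390228271484)
```

Request:
{"name": "carry_out", "arguments": {
  "deltas": [
    [-0.2,0,0,0,0,0,0],
    [-0.2,0,0,0,0,0,0],
    [-0.2,0,0,0,0,0,0],
    [-0.2,0,0,0,0,0,0],
    [-0.1,0,0,0,0,0,0],
    [-0.1,0,0,0,0,0,0],
    [0,0,0,0,0,0,0],
    [0,0,0,0,0,0,0]
  ]
}}

```text
time: 5.02
tool_pos: [0.5214, 0.1506, 0.0844]
tool_rot: [-3.141, -0.001, -0.314]
contact_force: [3.1, -1.4, -0.6]
opening: 0.0004
grip_force: 1.3
```

```bash
python3 chk.py
```

```text
tcp u,v,z 0.4493574316509407 0.30430872124849606 0.08436400736238557 [ 3.1 -1.4 -0.6]
top plate 107 [0.3726 0.3831 0.3997] [0.2798 0.3007 0.3308]
top keeper [0.3439 0.5146] ((502.4999694824219, 157.198974609375), (62.24798583984375, 171.5347137451172), 72.1664047241211)
wrist plate 297 [0.3835 0.3948 0.448 ] [0.2796 0.3053 0.3311]
wrist keeper [0.3865 0.5179] ((522.7953491210938, 151.2161865234375), (61.69626998901367, 134.94561767578125), 72.03225708007812)
scene bar 22 [0.4236 0.4306 0.4357] [0.2892 0.3063 0.3238]
scene plate 169 [0.3682 0.4022 0.438 ] [0.2814 0.3073 0.3333]
scene keeper [0.3412 0.5149] ((503.3740234375, 160.0669403076172), (66.94145965576172, 176.75338745117188), 73.10466766357422)
```

Request:
{"name": "carry_out", "arguments": {
  "deltas": [
    [0.5,0,0,0,0,0,0],
    [1,0,0,0,0,0,0],
    [0.5,0,-1,0,0,0,0],
    [0,0,-2,0,0,0,0],
    [0,0,-2.5,0,0,0,1],
    [0,0,-2.5,0,0,0,1],
    [0,0,-1.5,0,0,0,1],
    [0,0,-0.5,0,0,0,1]
  ]
}}

```text
time: 5.83
tool_pos: [0.5417, 0.1444, 0.187]
tool_rot: [-3.14, -0.004, -0.314]
contact_force: [0.4, -0.1, 0.4]
opening: 0.0223
grip_force: 0.0
```

```bash
python3 chk.py
```

```text
tcp u,v,z 0.47057399085855817 0.3046588684272472 0.18702897037325072 [ 0.4 -0.1  0.4]
top plate 205 [0.3732 0.3933 0.421 ] [0.2812 0.308  0.333 ]
top keeper [0.3443 0.511 ] ((502.23455810546875, 157.5850830078125), (62.66581344604492, 169.7602081298828), 72.114501953125)
wrist bar 527 [0.4313 0.4369 0.4402] [0.2866 0.3059 0.3253]
wrist plate 2608 [0.3822 0.4117 0.4475] [0.2803 0.305  0.3305]
wrist keeper [0.3821 0.5174] ((505.3580017089844, 157.26979064941406), (62.1515998840332, 171.05201721191406), 71.96856689453125)
scene bar 29 [0.4231 0.4293 0.4386] [0.293  0.305  0.3272]
scene plate 165 [0.37   0.4023 0.439 ] [0.2798 0.3077 0.3318]
scene keeper [0.3421 0.516 ] ((504.4077453613281, 158.0521240234375), (66.52604675292969, 178.48301696777344), 71.49880981445312)
```

View pics/chk_wrist.png

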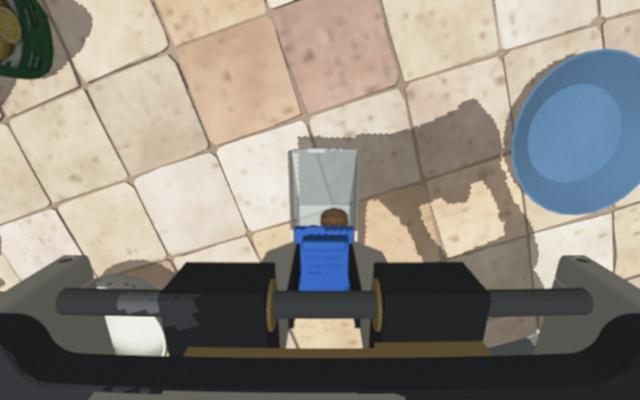

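The shutter stays open: the clear opening is at (325,185), a walnut at (333,217) and the bar at (325,235). Bar to nose is 77 mm, so travel is about 67 mm. Now over the grip point and down.

Request:
{"name": "carry_out", "arguments": {
  "deltas": [
    [-1,0,0,0,0,0,1],
    [-1,-0.05,0,0,0,0,1],
    [-1,0,0,0,0,0,1],
    [-1,0,0,0,0,0,1],
    [-1,0,0,0,0,0,1],
    [-1,0,0,0,0,0,1],
    [-1,0,0,0,0,0,1],
    [-0.76,0,0,0,0,0,1]
  ]
}}

```text
time: 6.65
tool_pos: [0.4651, 0.1694, 0.1844]
tool_rot: [3.141, 0.0, -0.314]
contact_force: [0.3, -0.8, 0.0]
opening: 0.0879
grip_force: 0.0
```

Request:
{"name": "carry_out", "arguments": {
  "deltas": [
    [0,0,0.5,0,0,0,1],
    [0,0,1,0,0,0,1],
    [0,0,1,0,0,0,1],
    [0,0,1,0,0,0,1],
    [0,0,1,0,0,0,1],
    [0,0,1,0,0,0,1],
    [0,0,1,0,0,0,1],
    [0,0,0.5,0,0,0,1]
  ]
}}

```text
time: 7.32
tool_pos: [0.4661, 0.1687, 0.1129]
tool_rot: [3.141, 0.001, -0.314]
contact_force: [-0.3, 0.3, -0.1]
opening: 0.0918
grip_force: 0.0
```

```bash
python3 chk.py
```

```text
tcp u,v,z 0.39115610130079087 0.30442245753853864 0.11290191971989127 [-0.3  0.3 -0.1]
top bar 10 [0.4279 0.4345 0.4371] [0.2863 0.2903 0.301 ]
top plate 38 [0.4182 0.4396 0.4458] [0.2788 0.2859 0.3087]
top keeper [0.4179 0.5152] ((537.4083251953125, 145.65072631835938), (62.18467712402344, 98.02678680419922), 71.93496704101562)
wrist bar 1220 [0.4304 0.4358 0.44  ] [0.2865 0.3057 0.3249]
wrist plate 7708 [0.3746 0.409  0.4476] [0.2794 0.3052 0.3314]
wrist keeper [0.3508 0.5176] ((507.1409912109375, 156.560791015625), (62.385013580322266, 169.1116485595703), 71.923583984375)
scene bar 23 [0.4251 0.4292 0.4356] [0.2922 0.3064 0.3239]
scene plate 162 [0.3693 0.4023 0.438 ] [0.2814 0.3086 0.3317]
scene keeper [0.3408 0.5151] ((501.95703125, 159.35629272460938), (67.12738800048828, 178.36656188964844), 71.5704116821289)
```

Request:
{"name": "carry_out", "arguments": {
  "deltas": [
    [0.1,-0.07,1,0,0,0,1],
    [0.1,0,1.3,0,0,0,1],
    [0,0,1.3,0,0,0,1],
    [0,0,1.3,0,0,0,1],
    [0,0,1.2,0,0,0,1],
    [0,0,1,0,0,0,1],
    [0,0,0.6,0,0,0,1],
    [0,0,0.2,0,0,0,1]
  ]
}}

```text
time: 8.13
tool_pos: [0.4682, 0.1689, 0.0343]
tool_rot: [3.141, 0.001, -0.314]
contact_force: [0.3, -0.5, -0.2]
opening: 0.0914
grip_force: 0.0
```

Request:
{"name": "carry_out", "arguments": {
  "deltas": [
    [0,0,0,0,0,0,0.8],
    [0,0,0,0,0,0,0.72],
    [0,0,0,0,0,0,0.68],
    [0,0,0,0,0,0,0.64],
    [0,0,0,0,0,0,0.6],
    [0,0,0,0,0,0,0.5],
    [0,0,0,0,0,0,0.4],
    [0,0,0,0,0,0,0.4]
  ],
  "force": 30
}}

```text
time: 8.8
tool_pos: [0.4687, 0.1689, 0.0357]
tool_rot: [-3.141, -0.001, -0.314]
contact_force: [-0.5, -0.4, 5.3]
opening: 0.0621
grip_force: 30.0
```

Run:
```python
from plan import *
p,r,s=now(); print(p,s)
```

```text
[0.46873867 0.16892057 0.03571383] {'time': 8.8, 'qpos': array([ 1.92084844e-01,  5.52240653e-01,  1.83321013e+00, -3.34360981e-04,
        7.55521766e-01,  2.07725356e+00]), 'qvel': array([-1.71251263e-04,  1.85999047e-03,  1.17785931e-03, -9.58754377e-05,
       -5.17543738e-04,  7.57121886e-05]), 'joint_efforts': array([ 4.34467094e-01, -4.26746285e+01, -1.55230665e+01,  2.60308329e-01,
       -4.89456654e-01, -5.35689484e-03]), 'tool_pos': array([0.46873867, 0.16892057, 0.03571383]), 'tool_rot': array([-3.14149248e+00, -6.53520562e-04, -3.14129109e-01]), 'contact_force': array([-0.47700582, -0.42539224,  5.30311207]), 'torque': array([-0.19802992,  0.18649089,  0.03921207]), 'grip_force': 29.998857378959656, 'opening': 0.06212067624778926}
```

```bash
cat > fk.py <<'E'
from plan import *
from scipy.optimize import least_squares, brentq
obs=[([-1.3,.3428,1.525],[.2124,-.4797,.234]),([.084,.529,1.323],[.5985,.1271,.1998]),([.1921,.5522,1.8332],[.4687,.1689,.0357])]
def wr(x,q):
    a,L1,L2,h,d=x; rho=a+L1*np.sin(q[1])+L2*np.sin(q[1]+q[2]); z=h+L1*np.cos(q[1])+L2*np.cos(q[1]+q[2])
    return np.array([rho*np.cos(q[0])-d*np.sin(q[0]),rho*np.sin(q[0])+d*np.cos(q[0]),z])
f=least_squares(lambda x:np.concatenate([wr(x,q)-p for q,p in obs])*1e3,[0,.4,.4,0,.08])
E
python3 - <<'E'
from fk import *
print(f.x.round(4),abs(f.fun).max().round(2))
a,L1,L2,h,d=f.x
dish=np.array([.511,-.126])
for Lw in (.2,.3,.4):
  for tilt in (0,35,50,65,72):
    t=np.radians(tilt); H=-.35
    for _ in range(5):
        nn=np.array([np.cos(H),np.sin(H)]); 
        sp=dish-.035*nn; 
        # tcp from spout: tool x=nose dir tilted down, tool z
        tx=np.array([np.cos(t),-np.sin(t)]); tz=np.array([-np.sin(t),-np.cos(t)])
        rel=-(.121*tx-.0303*tz); P=sp+rel[0]*nn; z=.055+rel[1]
        H=np.arctan2(P[1],P[0])-np.arcsin(d/np.hypot(*P))
    rho=np.sqrt(P@P-d*d); w=np.array([rho,z])-Lw*tz  # wrist centre
    X=w[0]-a; Z=w[1]-(h+Lw); D=np.hypot(X,Z)
    c=(D*D-L1*L1-L2*L2)/(2*L1*L2)
    if abs(c)>1: print(Lw,tilt,'unreach',D,L1+L2); continue
    q3=np.arccos(c); q2=np.arctan2(X,Z)-np.arctan2(L2*np.sin(q3),L1+L2*c)
    print(Lw,tilt,'H',H.round(3),'tcp',P.round(3),z.round(3),'q2,q3,q5',q2.round(2),q3.round(2),(np.pi+t-q2-q3).round(2))
E
```

```text
[ 0.0116  0.4399  0.3777 -0.0697  0.0764] 10.61
0.2 0 H -0.388 tcp [ 0.366 -0.067] 0.025 q2,q3,q5 0.35 2.23 0.57
0.2 35 H -0.388 tcp [ 0.371 -0.069] 0.1 q2,q3,q5 0.47 1.86 1.42
0.2 50 H -0.388 tcp [ 0.385 -0.075] 0.128 q2,q3,q5 0.57 1.7 1.74
0.2 65 H -0.387 tcp [ 0.406 -0.083] 0.152 q2,q3,q5 0.69 1.55 2.04
0.2 72 H -0.387 tcp [ 0.417 -0.088] 0.161 q2,q3,q5 0.75 1.48 2.17
0.3 0 H -0.388 tcp [ 0.366 -0.067] 0.025 q2,q3,q5 0.35 2.23 0.57
0.3 35 H -0.388 tcp [ 0.371 -0.069] 0.1 q2,q3,q5 0.59 1.7 1.46
0.3 50 H -0.388 tcp [ 0.385 -0.075] 0.128 q2,q3,q5 0.76 1.46 1.79
0.3 65 H -0.387 tcp [ 0.406 -0.083] 0.152 q2,q3,q5 0.94 1.23 2.11
0.3 72 H -0.387 tcp [ 0.417 -0.088] 0.161 q2,q3,q5 1.03 1.12 2.25
0.4 0 H -0.388 tcp [ 0.366 -0.067] 0.025 q2,q3,q5 0.35 2.23 0.57
0.4 35 H -0.388 tcp [ 0.371 -0.069] 0.1 q2,q3,q5 0.72 1.52 1.51
0.4 50 H -0.388 tcp [ 0.385 -0.075] 0.128 q2,q3,q5 0.95 1.17 1.89
0.4 65 H -0.387 tcp [ 0.406 -0.083] 0.152 q2,q3,q5 1.23 0.77 2.28
0.4 72 H -0.387 tcp [ 0.417 -0.088] 0.161 q2,q3,q5 1.39 0.52 2.49
```

```bash
cat > pour.py <<'E'
from plan import *
dish=np.array([.511,-.126]); H=-.388; SP=np.array([.121,0,-.0303])
def pose(t,z,back=.035):
    r=down(H)*R.from_euler('y',-t); nn=np.array([np.cos(H),np.sin(H)])
    return np.r_[dish-back*nn,z]-r.apply(SP), r
def spout():
    p,r,s=now(); q=p+r.apply(SP); return q,(q[:2]-dish)@[np.cos(H),np.sin(H)],s
E
python3 - <<'E'
from pour import *
p,r,s=now()
p1,r1=rows(p,r,[(p+[0,0,.16],r,8)],.4)
p2,r2=rows(p1,r1,[(*pose(.2,.17,.07),12),(*pose(.524,.13),12)],.4)
rows(p2,r2,[(*pose(.524,.06),8)],.4)
E
```

```text
[[0,0,-2,0,0,0,0.4],[0,0,-2,0,0,0,0.4],[0,0,-2,0,0,0,0.4],[0.01,0,-2,0,0,0,0.4],[0,0,-2,0,0,0,0.4],[0,0,-2,0,0,0,0.4],[0,0,-2,0,0,0,0.4],[0,0,-2,0,0,0,0.4]]
max 2.0 0.0 end [0.4687 0.1689 0.1957] [-3.141e+00 -1.000e-03 -3.140e-01]
[[-0.52,2.11,0.26,0.001,-0.017,0.006,0.4],[-0.51,2.11,0.27,0,-0.016,0.006,0.4],[-0.49,2.12,0.27,0.001,-0.017,0.006,0.4],[-0.47,2.11,0.29,0,-0.017,0.007,0.4],[-0.45,2.13,0.28,0.001,-0.017,0.006,0.4],[-0.44,2.12,0.3,0.001,-0.016,0.006,0.4],[-0.41,2.13,0.3,0,-0.017,0.006,0.4],[-0.4,2.13,0.31,0.001,-0.017,0.006,0.4]]
[[-0.38,2.13,0.31,0,-0.016,0.006,0.4],[-0.36,2.13,0.31,0.001,-0.017,0.006,0.4],[-0.35,2.14,0.32,0.001,-0.017,0.006,0.4],[-0.32,2.14,0.33,0,-0.017,0.007,0.4],[0.32,0,-0.07,0,-0.027,0,0.4],[0.33,0,-0.07,0,-0.027,0,0.4],[0.32,0,-0.08,0,-0.027,0,0.4],[0.31,0,-0.09,0,-0.027,0,0.4]]
[[0.32,0,-0.11,0,-0.027,0,0.4],[0.31,0,-0.1,0,-0.027,0,0.4],[0.31,0,-0.12,0,-0.027,0,0.4],[0.3,0,-0.13,0,-0.027,0,0.4],[0.31,0,-0.13,0,-0.027,0,0.4],[0.29,0,-0.14,0,-0.027,0,0.4],[0.3,0,-0.15,0,-0.027,0,0.4],[0.29,0,-0.16,0,-0.027,0,0.4]]
max 2.14 0.027 end [ 0.3676 -0.0674  0.1643] [ 3.141  0.524 -0.389]
[[0.44,0,0.76,0,0,0,0.4],[0.44,0,0.76,0,0,0,0.4],[0.43,0,0.75,0,0,0,0.4],[0.44,0,0.76,0,0,0,0.4],[0.44,0,0.76,0,0,0,0.4],[0.44,0,0.76,0,0,0,0.4],[0.44,0,0.75,0,0,0,0.4],[0.43,0,0.76,0,0,0,0.4]]
max 0.76 0.0 end [ 0.3676 -0.0674  0.0943] [ 3.141  0.524 -0.389]
```

Request:
{"name": "carry_out", "arguments": {
  "deltas": [
    [0,0,-0.5,0,0,0,0.4],
    [0,0,-1.5,0,0,0,0.4],
    [0,0,-2.5,0,0,0,0.4],
    [0,0,-3,0,0,0,0.4],
    [0,0,-3,0,0,0,0.4],
    [0,0,-3,0,0,0,0.4],
    [0,0,-1.8,0,0,0,0.4],
    [0,0,-0.7,0,0,0,0.4]
  ]
}}

```text
time: 9.47
tool_pos: [0.4692, 0.1693, 0.1977]
tool_rot: [-3.14, -0.003, -0.314]
contact_force: [1.5, -0.0, -6.7]
opening: 0.0616
grip_force: 30.0
```

Request:
{"name": "carry_out", "arguments": {
  "deltas": [
    [-0.52,2.11,0.26,0.001,-0.017,0.006,0.4],
    [-0.51,2.11,0.27,0,-0.016,0.006,0.4],
    [-0.49,2.12,0.27,0.001,-0.017,0.006,0.4],
    [-0.47,2.11,0.29,0,-0.017,0.007,0.4],
    [-0.45,2.13,0.28,0.001,-0.017,0.006,0.4],
    [-0.44,2.12,0.3,0.001,-0.016,0.006,0.4],
    [-0.41,2.13,0.3,0,-0.017,0.006,0.4],
    [-0.4,2.13,0.31,0.001,-0.017,0.006,0.4]
  ]
}}

```text
time: 10.13
tool_pos: [0.375, 0.0209, 0.1731]
tool_rot: [-3.14, 0.137, -0.363]
contact_force: [0.6, -0.6, -6.3]
opening: 0.0617
grip_force: 30.0
```

Request:
{"name": "carry_out", "arguments": {
  "deltas": [
    [-0.38,2.13,0.31,0,-0.016,0.006,0.4],
    [-0.36,2.13,0.31,0.001,-0.017,0.006,0.4],
    [-0.35,2.14,0.32,0.001,-0.017,0.006,0.4],
    [-0.32,2.14,0.33,0,-0.017,0.007,0.4],
    [0.32,0,-0.07,0,-0.027,0,0.4],
    [0.33,0,-0.07,0,-0.027,0,0.4],
    [0.32,0,-0.08,0,-0.027,0,0.4],
    [0.31,0,-0.09,0,-0.027,0,0.4]
  ]
}}

```text
time: 10.8
tool_pos: [0.3424, -0.0572, 0.1629]
tool_rot: [3.141, 0.312, -0.389]
contact_force: [0.0, 0.1, -5.9]
opening: 0.0621
grip_force: 30.0
```

Request:
{"name": "carry_out", "arguments": {
  "deltas": [
    [0.32,0,-0.11,0,-0.027,0,0.4],
    [0.31,0,-0.1,0,-0.027,0,0.4],
    [0.31,0,-0.12,0,-0.027,0,0.4],
    [0.3,0,-0.13,0,-0.027,0,0.4],
    [0.31,0,-0.13,0,-0.027,0,0.4],
    [0.29,0,-0.14,0,-0.027,0,0.4],
    [0.3,0,-0.15,0,-0.027,0,0.4],
    [0.29,0,-0.16,0,-0.027,0,0.4]
  ]
}}

```text
time: 11.47
tool_pos: [0.3673, -0.0672, 0.1627]
tool_rot: [3.141, 0.527, -0.389]
contact_force: [0.8, -0.5, -5.6]
opening: 0.0616
grip_force: 30.0
```

Run:
```python
from pour import *
q,b,s=spout(); print(q,b,s['tool_rot'],s['qpos'].round(2))
for n in ('wrist','scene'):
    c=shot(n); cv2.imwrite(f'pics/p_{n}.png',c['image'])
    print(n,proj(c,[q,[*dish,.03]]).round())
    X=cloud(c);hsv=cv2.cvtColor(c['image'],cv2.COLOR_BGR2HSV)
    k=(hsv[...,0]>98)&(hsv[...,0]<125)&(hsv[...,1]>110)&(c['depth']>0)&(X[...,2]>.022)&(X[...,2]<.04)&(abs(X[...,0]-.51)<.1)&(abs(X[...,1]+.126)<.1)
    if k.sum()>20: print(cv2.minEnclosingCircle((X[k][:,:2]*1000).astype(np.float32)))
w=cv2.imread('pics/p_wrist.png'); z=cv2.resize(cv2.imread('pics/p_scene.png')[130:290,280:480],(500,400))
cv2.imwrite('pics/p.png',np.hstack([z,cv2.resize(w,(300,188)) if 0 else cv2.copyMakeBorder(cv2.resize(w,(300,188)),0,212,0,0,0)]))
```

```text
[ 0.47817943 -0.11260121  0.12800658] -0.035450207203950077 [ 3.1410984   0.52731704 -0.38866134] [-0.39  0.47  1.68  0.    1.53  1.57]
wrist [[ 326.   -9.]
 [ 325. -143.]]
scene [[366. 187.]
 [360. 207.]]
((513.8488159179688, -121.5958023071289), 84.43681335449219)
```

View pics/p.png

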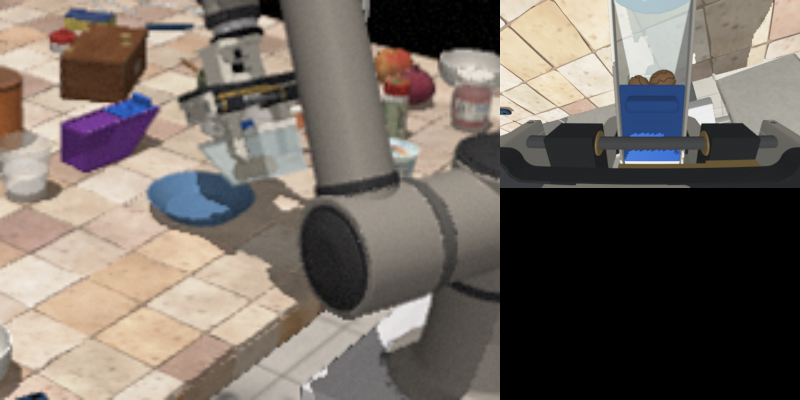

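The left crop shows the keeper tilted with its lip over the near half of the dish at (200,190). The right (wrist) view shows the walnuts at (655,77) and the shutter still open. Lowering.

Request:
{"name": "carry_out", "arguments": {
  "deltas": [
    [0.3,0,0.5,0,0,0,0.4],
    [0.5,0,0.9,0,0,0,0.4],
    [0.6,0,1,0,0,0,0.4],
    [0.6,0,1,0,0,0,0.4],
    [0.6,0,1,0,0,0,0.4],
    [0.5,0,0.8,0,0,0,0.4],
    [0.3,0,0.6,0,0,0,0.4],
    [0,0,0,0,0,0,0.4]
  ]
}}

```text
time: 12.23
tool_pos: [0.3668, -0.0671, 0.0955]
tool_rot: [3.141, 0.527, -0.389]
contact_force: [-0.7, 0.6, -6.2]
opening: 0.0618
grip_force: 30.0
```

Run:
```python
from pour import *
q,b,s=spout(); print(q,b,s['tool_rot'],s['contact_force'])
p,r,s=now()
p,r=rows(p,r,[(*pose(.70,.057,.04),8),(*pose(.86,.055,.04),16)],.4)
p,r=rows(p,r,[(*pose(1.0,.055,.04),8),(*pose(1.2,.055,.04),8)],.4)
```

```text
[ 0.47769047 -0.11249479  0.0607805 ] -0.03594308819443188 [ 3.14090832  0.52728442 -0.38871889] [-0.67993649  0.5551225  -6.24159417]
[[-0.06,0,-0.2,0,-0.022,0,0.4],[-0.07,0,-0.2,0,-0.021,0,0.4],[-0.07,0,-0.19,0,-0.022,0,0.4],[-0.08,0,-0.2,0,-0.021,0,0.4],[-0.08,0,-0.19,0,-0.022,0,0.4],[-0.08,0,-0.19,0,-0.022,0,0.4],[-0.09,0,-0.19,0,-0.021,-0.001,0.4],[-0.09,0,-0.19,0,-0.022,0,0.4]]
[[-0.01,0,-0.11,0,-0.01,0,0.4],[-0.02,0,-0.12,0,-0.01,0,0.4],[-0.01,0,-0.11,0,-0.01,0,0.4],[-0.02,0,-0.11,0,-0.01,0,0.4],[-0.01,0,-0.12,0,-0.01,0,0.4],[-0.02,0,-0.11,0,-0.01,0,0.4],[-0.02,0,-0.11,0,-0.01,0,0.4],[-0.02,0,-0.11,0,-0.01,0,0.4]]
[[-0.02,0,-0.11,0,-0.01,0,0.4],[-0.03,0,-0.12,0,-0.01,0,0.4],[-0.02,0,-0.11,0,-0.01,0,0.4],[-0.02,0,-0.11,0,-0.01,0,0.4],[-0.03,0,-0.11,0,-0.01,0,0.4],[-0.03,0,-0.11,0,-0.01,0,0.4],[-0.02,0,-0.11,0,-0.01,0,0.4],[-0.03,0,-0.11,0,-0.01,0,0.4]]
max 0.2 0.022 end [ 0.3796 -0.0723  0.1269] [-3.142  0.86  -0.388]
[[-0.04,0,-0.21,0,-0.017,0,0.4],[-0.04,0,-0.22,0,-0.018,0,0.4],[-0.05,0,-0.21,0,-0.017,0,0.4],[-0.05,0,-0.22,0,-0.018,0,0.4],[-0.05,0,-0.21,0,-0.017,0,0.4],[-0.06,0,-0.21,0,-0.018,0,0.4],[-0.06,0,-0.21,0,-0.017,0,0.4],[-0.06,0,-0.21,0,-0.018,0,0.4]]
[[-0.05,0,-0.31,0,-0.025,0,0.4],[-0.05,0,-0.3,0,-0.025,0,0.4],[-0.06,0,-0.31,0,-0.025,0,0.4],[-0.07,0,-0.3,0,-0.025,0,0.4],[-0.07,0,-0.3,0,-0.025,0,0.4],[-0.09,0,-0.3,0,-0.025,0,0.4],[-0.09,0,-0.3,0,-0.025,0,0.4],[-0.1,0,-0.29,0,-0.025,0,0.4]]
max 0.31 0.025 end [ 0.4072 -0.0836  0.1568] [-3.142  1.2   -0.388]
```

Request:
{"name": "carry_out", "arguments": {
  "deltas": [
    [-0.06,0,-0.2,0,-0.022,0,0.4],
    [-0.07,0,-0.2,0,-0.021,0,0.4],
    [-0.07,0,-0.19,0,-0.022,0,0.4],
    [-0.08,0,-0.2,0,-0.021,0,0.4],
    [-0.08,0,-0.19,0,-0.022,0,0.4],
    [-0.08,0,-0.19,0,-0.022,0,0.4],
    [-0.09,0,-0.19,0,-0.021,0,0.4],
    [-0.09,0,-0.19,0,-0.022,0,0.4]
  ]
}}

```text
time: 12.9
tool_pos: [0.3714, -0.069, 0.1134]
tool_rot: [3.141, 0.697, -0.389]
contact_force: [0.2, 0.1, -6.6]
opening: 0.0617
grip_force: 30.0
```

Request:
{"name": "carry_out", "arguments": {
  "deltas": [
    [-0.01,0,-0.11,0,-0.01,0,0.4],
    [-0.02,0,-0.12,0,-0.01,0,0.4],
    [-0.01,0,-0.11,0,-0.01,0,0.4],
    [-0.02,0,-0.11,0,-0.01,0,0.4],
    [-0.01,0,-0.12,0,-0.01,0,0.4],
    [-0.02,0,-0.11,0,-0.01,0,0.4],
    [-0.02,0,-0.11,0,-0.01,0,0.4],
    [-0.02,0,-0.11,0,-0.01,0,0.4]
  ]
}}

```text
time: 13.57
tool_pos: [0.3758, -0.0708, 0.1207]
tool_rot: [3.141, 0.779, -0.389]
contact_force: [-0.7, 0.0, -6.9]
opening: 0.062
grip_force: 30.0
```

Request:
{"name": "carry_out", "arguments": {
  "deltas": [
    [-0.02,0,-0.11,0,-0.01,0,0.4],
    [-0.03,0,-0.12,0,-0.01,0,0.4],
    [-0.02,0,-0.11,0,-0.01,0,0.4],
    [-0.02,0,-0.11,0,-0.01,0,0.4],
    [-0.03,0,-0.11,0,-0.01,0,0.4],
    [-0.03,0,-0.11,0,-0.01,0,0.4],
    [-0.02,0,-0.11,0,-0.01,0,0.4],
    [-0.03,0,-0.11,0,-0.01,0,0.4]
  ]
}}

```text
time: 14.23
tool_pos: [0.3805, -0.0727, 0.1282]
tool_rot: [3.141, 0.859, -0.389]
contact_force: [-0.0, 0.0, -6.6]
opening: 0.062
grip_force: 30.0
```

Request:
{"name": "carry_out", "arguments": {
  "deltas": [
    [-0.04,0,-0.21,0,-0.017,0,0.4],
    [-0.04,0,-0.22,0,-0.018,0,0.4],
    [-0.05,0,-0.21,0,-0.017,0,0.4],
    [-0.05,0,-0.22,0,-0.018,0,0.4],
    [-0.05,0,-0.21,0,-0.017,0,0.4],
    [-0.06,0,-0.21,0,-0.018,0,0.4],
    [-0.06,0,-0.21,0,-0.017,0,0.4],
    [-0.06,0,-0.21,0,-0.018,0,0.4]
  ]
}}

```text
time: 14.9
tool_pos: [0.3908, -0.0769, 0.1419]
tool_rot: [3.141, 1.0, -0.389]
contact_force: [-0.9, 0.8, -5.0]
opening: 0.0619
grip_force: 30.0
```

Run:
```python
from pour import *
q,b,s=spout(); print(q,b,s['tool_rot'],s['contact_force'])
w=shot('wrist')['image']; z=cv2.resize(shot('top')['image'][180:290,290:430],(420,330),interpolation=cv2.INTER_CUBIC)
w=cv2.resize(w,(380,238)); o=np.zeros((330,800,3),np.uint8); o[:,:420]=z; o[:238,420:]=w
cv2.imwrite('pics/q.png',o)
```

```text
[ 0.47494127 -0.11138606  0.0564545 ] -0.038907408415928955 [ 3.14050795  0.99971001 -0.38929981] [-0.85077249  0.77260429 -5.00717757]
```

View pics/q.png

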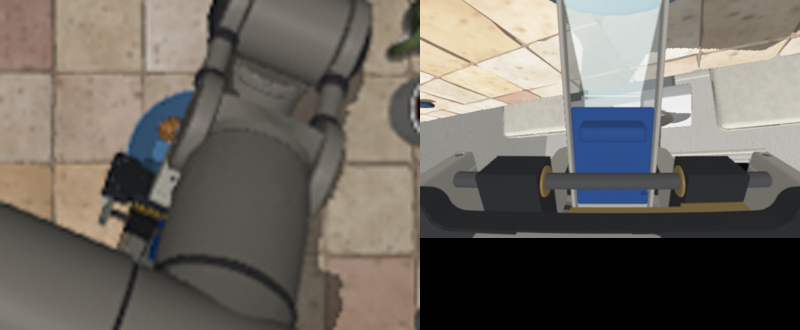

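The top crop shows walnuts in the dish at (170,128), and the wrist view shows no walnuts left in the visible opening. I'll finish the tilt and wait.

Request:
{"name": "carry_out", "arguments": {
  "deltas": [
    [-0.05,0,-0.31,0,-0.025,0,0.4],
    [-0.05,0,-0.3,0,-0.025,0,0.4],
    [-0.06,0,-0.31,0,-0.025,0,0.4],
    [-0.07,0,-0.3,0,-0.025,0,0.4],
    [-0.07,0,-0.3,0,-0.025,0,0.4],
    [-0.09,0,-0.3,0,-0.025,0,0.4],
    [-0.09,0,-0.3,0,-0.025,0,0.4],
    [-0.1,0,-0.29,0,-0.025,0,0.4]
  ]
}}

```text
time: 15.67
tool_pos: [0.4081, -0.084, 0.1582]
tool_rot: [3.14, 1.199, -0.39]
contact_force: [-0.2, -0.7, -5.8]
opening: 0.0618
grip_force: 30.0
```

Request:
{"name": "carry_out", "arguments": {
  "deltas": [
    [0,0,0,0,0,0,0.4],
    [0,0,0,0,0,0,0.4],
    [0,0,0,0,0,0,0.4],
    [0,0,0,0,0,0,0.4],
    [0,0,0,0,0,0,0.4],
    [0,0,0,0,0,0,0.4],
    [0,0,0,0,0,0,0.4],
    [0,0,0,0,0,0,0.4]
  ]
}}

```text
time: 16.33
tool_pos: [0.4079, -0.0839, 0.1582]
tool_rot: [3.14, 1.198, -0.39]
contact_force: [-0.1, -0.4, -5.6]
opening: 0.0621
grip_force: 30.0
```

Run:
```python
from pour import *
q,b,s=spout(); print(q,b,s['tool_rot'],s['contact_force'])
c=shot('scene');a=cv2.resize(c['image'][185:235,325:395],(560,400),interpolation=cv2.INTER_CUBIC)
w=shot('wrist')['image']; w=cv2.resize(w,(240,150)); o=np.zeros((400,800,3),np.uint8); o[:,:560]=a; o[:150,560:]=w
cv2.imwrite('pics/r.png',o)
p,r,s=now()
p,r=rows(p,r,[(*pose(.524,.13,.06),16)],.4)
nn=np.array([np.cos(-.314),np.sin(-.314)])
D=down(-.314); 
p,r=rows(p,r,[([.4,.0,.19],down(-.36)*R.from_euler('y',-.2),8),([.4687,.1689,.16],D,16)],.4)
```

```text
[ 0.47480229 -0.11131758  0.05660249] -0.03906196267985795 [ 3.14001569  1.19781373 -0.38982545] [-0.12528041 -0.38618246 -5.59167272]
[[-0.19,0,0.39,0,0.042,0,0.4],[-0.21,0,0.37,0,0.042,0,0.4],[-0.22,0,0.37,0,0.042,0,0.4],[-0.24,0,0.36,0,0.042,0,0.4],[-0.26,0,0.35,0,0.043,0,0.4],[-0.26,0,0.33,0,0.042,0,0.4],[-0.29,0,0.33,0,0.042,0,0.4],[-0.29,0,0.31,0,0.042,0,0.4]]
[[-0.31,0,0.3,0,0.042,0,0.4],[-0.32,0,0.29,0,0.042,0,0.4],[-0.33,0,0.27,0,0.042,0,0.4],[-0.35,0,0.26,0,0.042,0,0.4],[-0.35,0,0.24,0,0.043,-0.001,0.4],[-0.37,0,0.23,0,0.042,0,0.4],[-0.37,0,0.22,0,0.042,0,0.4],[-0.38,0,0.19,0,0.042,0,0.4]]
max 0.39 0.043 end [ 0.3445 -0.0579  0.1643] [-3.142  0.524 -0.388]
[[0.16,-0.93,-0.46,-0.001,0.04,-0.003,0.4],[0.18,-0.93,-0.46,-0.001,0.041,-0.003,0.4],[0.2,-0.94,-0.45,-0.002,0.04,-0.004,0.4],[0.22,-0.93,-0.44,-0.001,0.041,-0.003,0.4],[0.25,-0.92,-0.44,-0.001,0.04,-0.003,0.4],[0.26,-0.93,-0.42,-0.001,0.041,-0.003,0.4],[0.28,-0.93,-0.42,-0.002,0.04,-0.004,0.4],[0.31,-0.92,-0.4,-0.001,0.041,-0.003,0.4]]
[[0.07,-1.14,0.18,0,0.012,-0.003,0.4],[0.06,-1.14,0.18,-0.001,0.013,-0.003,0.4],[0.07,-1.14,0.17,0,0.012,-0.003,0.4],[0.07,-1.14,0.18,0,0.013,-0.002,0.4],[0.07,-1.13,0.18,0,0.012,-0.003,0.4],[0.08,-1.14,0.18,-0.001,0.013,-0.003,0.4],[0.07,-1.14,0.18,0,0.012,-0.003,0.4],[0.07,-1.14,0.19,0,0.013,-0.003,0.4]]
[[0.08,-1.14,0.18,-0.001,0.012,-0.003,0.4],[0.07,-1.14,0.18,0,0.013,-0.003,0.4],[0.08,-1.13,0.18,0,0.012,-0.002,0.4],[0.08,-1.14,0.19,0,0.013,-0.003,0.4],[0.08,-1.14,0.18,-0.001,0.012,-0.003,0.4],[0.07,-1.13,0.19,0,0.013,-0.003,0.4],[0.08,-1.14,0.18,0,0.012,-0.003,0.4],[0.09,-1.14,0.19,0,0.013,-0.003,0.4]]
max 1.14 0.041 end [0.4687 0.1689 0.16  ] [-3.141 -0.    -0.314]
```

View pics/r.png

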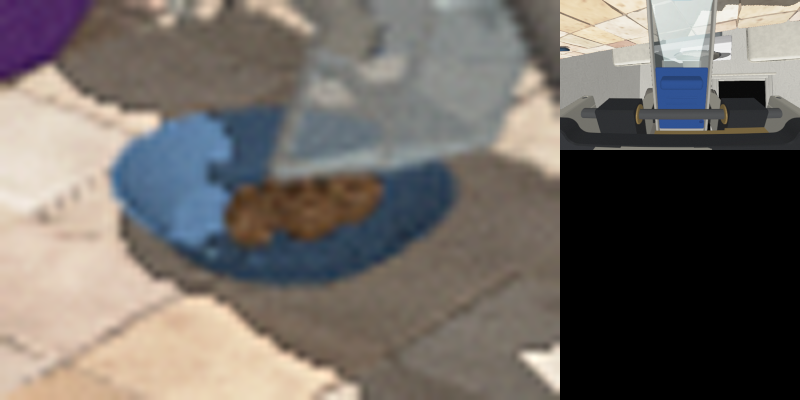

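The scene crop shows the walnuts clustered in the dish at (300,210) under the lip, and the keeper looks empty. Now untilt, rise and carry it back.

Request:
{"name": "carry_out", "arguments": {
  "deltas": [
    [-0.19,0,0.39,0,0.042,0,0.4],
    [-0.21,0,0.37,0,0.042,0,0.4],
    [-0.22,0,0.37,0,0.042,0,0.4],
    [-0.24,0,0.36,0,0.042,0,0.4],
    [-0.26,0,0.35,0,0.043,0,0.4],
    [-0.26,0,0.33,0,0.042,0,0.4],
    [-0.29,0,0.33,0,0.042,0,0.4],
    [-0.29,0,0.31,0,0.042,0,0.4]
  ]
}}

```text
time: 17.1
tool_pos: [0.3758, -0.0708, 0.1614]
tool_rot: [3.141, 0.859, -0.389]
contact_force: [-0.6, -0.4, -5.5]
opening: 0.0621
grip_force: 30.0
```

Request:
{"name": "carry_out", "arguments": {
  "deltas": [
    [-0.31,0,0.3,0,0.042,0,0.4],
    [-0.32,0,0.29,0,0.042,0,0.4],
    [-0.33,0,0.27,0,0.042,0,0.4],
    [-0.35,0,0.26,0,0.042,0,0.4],
    [-0.35,0,0.24,0,0.043,-0.001,0.4],
    [-0.37,0,0.23,0,0.042,0,0.4],
    [-0.37,0,0.22,0,0.042,0,0.4],
    [-0.38,0,0.19,0,0.042,0,0.4]
  ]
}}

```text
time: 17.77
tool_pos: [0.3437, -0.0576, 0.1646]
tool_rot: [-3.142, 0.523, -0.388]
contact_force: [-0.7, -0.1, -5.4]
opening: 0.062
grip_force: 30.0
```

Request:
{"name": "carry_out", "arguments": {
  "deltas": [
    [0.16,-0.93,-0.46,-0.001,0.04,-0.003,0.4],
    [0.18,-0.93,-0.46,-0.001,0.041,-0.003,0.4],
    [0.2,-0.94,-0.45,-0.002,0.04,-0.004,0.4],
    [0.22,-0.93,-0.44,-0.001,0.041,-0.003,0.4],
    [0.25,-0.92,-0.44,-0.001,0.04,-0.003,0.4],
    [0.26,-0.93,-0.42,-0.001,0.041,-0.003,0.4],
    [0.28,-0.93,-0.42,-0.002,0.04,-0.004,0.4],
    [0.31,-0.92,-0.4,-0.001,0.041,-0.003,0.4]
  ]
}}

```text
time: 18.43
tool_pos: [0.4006, 0.0013, 0.1905]
tool_rot: [-3.141, 0.198, -0.359]
contact_force: [0.4, -0.6, -5.0]
opening: 0.0622
grip_force: 30.0
```

Request:
{"name": "carry_out", "arguments": {
  "deltas": [
    [0.07,-1.14,0.18,0,0.012,-0.003,0.4],
    [0.06,-1.14,0.18,-0.001,0.013,-0.003,0.4],
    [0.07,-1.14,0.17,0,0.012,-0.003,0.4],
    [0.07,-1.14,0.18,0,0.013,-0.002,0.4],
    [0.07,-1.13,0.18,0,0.012,-0.003,0.4],
    [0.08,-1.14,0.18,-0.001,0.013,-0.003,0.4],
    [0.07,-1.14,0.18,0,0.012,-0.003,0.4],
    [0.07,-1.14,0.19,0,0.013,-0.003,0.4]
  ]
}}

```text
time: 19.1
tool_pos: [0.4343, 0.086, 0.175]
tool_rot: [-3.14, 0.1, -0.336]
contact_force: [-0.7, 0.6, -5.7]
opening: 0.0618
grip_force: 30.0
```

Request:
{"name": "carry_out", "arguments": {
  "deltas": [
    [0.08,-1.14,0.18,-0.001,0.012,-0.003,0.4],
    [0.07,-1.14,0.18,0,0.013,-0.003,0.4],
    [0.08,-1.13,0.18,0,0.012,-0.002,0.4],
    [0.08,-1.14,0.19,0,0.013,-0.003,0.4],
    [0.08,-1.14,0.18,-0.001,0.012,-0.003,0.4],
    [0.07,-1.13,0.19,0,0.013,-0.003,0.4],
    [0.08,-1.14,0.18,0,0.012,-0.003,0.4],
    [0.09,-1.14,0.19,0,0.013,-0.003,0.4]
  ]
}}

```text
time: 19.77
tool_pos: [0.4691, 0.17, 0.1598]
tool_rot: [-3.141, -0.001, -0.313]
contact_force: [1.5, 0.3, -6.0]
opening: 0.0616
grip_force: 30.0
```

Run:
```python
from pour import *
p,r,s=now(); print(s['tool_pos'],s['tool_rot'],s['contact_force'])
c=shot('top'); X=cloud(c)
hsv=cv2.cvtColor(c['image'],cv2.COLOR_BGR2HSV)
box=np.zeros(hsv.shape[:2],bool); box[200:272,325:392]=1
k=box&((hsv[...,0]>98)&(hsv[...,0]<125)&(hsv[...,1]>110))&(X[...,2]>.022)
print('dish',cv2.minEnclosingCircle((X[k][:,:2]*1000).astype(np.float32)))
w=box&(hsv[...,0]<25)&(hsv[...,1]>80)&(np.hypot(X[...,0]-.511,X[...,1]+.126)<.085)
P=X[w]; print('nuts',w.sum(),P.mean(0).round(3),P.min(0).round(3),P.max(0).round(3))
a=cv2.resize(c['image'][195:275,315:400],(510,480),interpolation=cv2.INTER_CUBIC)
w=cv2.resize(shot('wrist')['image'],(290,181)); o=np.zeros((480,800,3),np.uint8); o[:,:510]=a; o[:181,510:]=w
cv2.imwrite('pics/t.png',o)
```

```text
[0.46906249 0.17002304 0.15975255] [-3.14113046e+00 -9.47668028e-04 -3.13383686e-01] [ 1.50025644  0.30961417 -5.98936422]
dish ((511.013916015625, -97.92647552490234), 109.41129302978516)
nuts 198 [ 0.504 -0.132  0.028] [ 0.483 -0.167  0.002] [ 0.527 -0.092  0.037]
```

View pics/t.png

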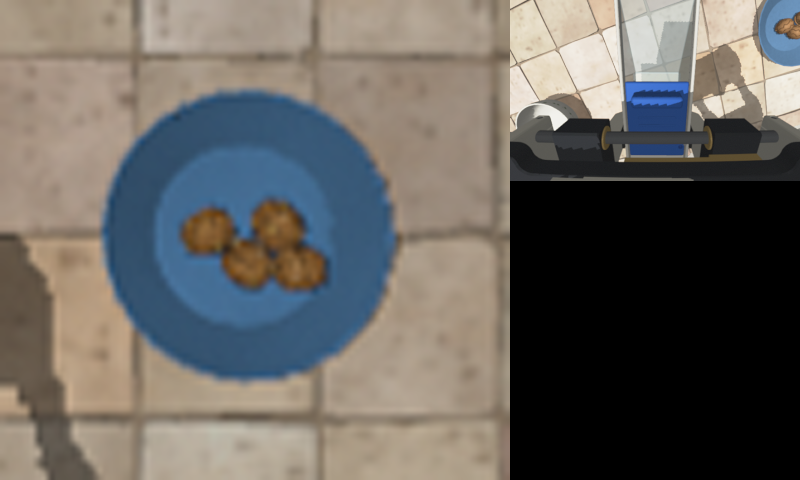

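All four walnuts lie in the dish at (207,230), (277,225), (247,263) and (300,268), and the dish hasn't moved. Setting the keeper down.

Request:
{"name": "carry_out", "arguments": {
  "deltas": [
    [0,0,0.8,0,0,0,0.4],
    [0,0,1.8,0,0,0,0.4],
    [0,0,2,0,0,0,0.4],
    [0,0,2,0,0,0,0.4],
    [0,0,2,0,0,0,0.4],
    [0,0,1.6,0,0,0,0.4],
    [0,0,0.9,0,0,0,0.4],
    [0,0,0.5,0,0,0,0.4]
  ]
}}

```text
time: 20.53
tool_pos: [0.468, 0.1684, 0.0425]
tool_rot: [3.141, 0.002, -0.314]
contact_force: [-1.3, -0.2, -5.8]
opening: 0.0619
grip_force: 30.0
```

Request:
{"name": "carry_out", "arguments": {
  "deltas": [
    [0,0,0.2,0,0,0,0.4],
    [0,0,0.2,0,0,0,0.4],
    [0,0,0.1,0,0,0,0.4],
    [0,0,0.1,0,0,0,0.4],
    [0,0,0.1,0,0,0,0.4],
    [0,0,0.1,0,0,0,0.4],
    [0,0,0,0,0,0,0.4],
    [0,0,0,0,0,0,0.4]
  ]
}}

```text
time: 21.2
tool_pos: [0.4688, 0.169, 0.0361]
tool_rot: [-3.141, -0.0, -0.314]
contact_force: [0.0, 0.7, -5.9]
opening: 0.0614
grip_force: 30.0
```

Still carrying about 5.9 N, so a little lower.

Request:
{"name": "carry_out", "arguments": {
  "deltas": [
    [0,0,0.05,0,0,0,0.4],
    [0,0,0.05,0,0,0,0.4],
    [0,0,0.05,0,0,0,0.4],
    [0,0,0,0,0,0,0.4],
    [0,0,0,0,0,0,0.4],
    [0,0,0,0,0,0,0.4],
    [0,0,0,0,0,0,0.4],
    [0,0,0,0,0,0,0.4]
  ]
}}

```text
time: 21.87
tool_pos: [0.4689, 0.169, 0.0357]
tool_rot: [-3.141, -0.001, -0.314]
contact_force: [-4.2, -0.5, 10.1]
opening: 0.062
grip_force: 30.0
```

Request:
{"name": "carry_out", "arguments": {
  "deltas": [
    [0,0,0,0,0,0,0.72],
    [0,0,0,0,0,0,0.78],
    [0,0,0,0,0,0,0.85],
    [0,0,0,0,0,0,0.92],
    [0,0,0,0,0,0,1],
    [0,0,0,0,0,0,1],
    [0,0,0,0,0,0,1],
    [0,0,0,0,0,0,1]
  ]
}}

```text
time: 22.53
tool_pos: [0.4688, 0.169, 0.0344]
tool_rot: [-3.141, -0.0, -0.314]
contact_force: [-1.4, -0.8, -0.1]
opening: 0.0917
grip_force: 0.0
```

Request:
{"name": "carry_out", "arguments": {
  "deltas": [
    [0,0,0,0,0,0,1],
    [0,0,-0.3,0,0,0,1],
    [0,0,-1,0,0,0,1],
    [0,0,-2,0,0,0,1],
    [0,0,-3,0,0,0,1],
    [0,0,-3,0,0,0,1],
    [0,0,-3,0,0,0,1],
    [0,0,-2,0,0,0,1]
  ]
}}

```text
time: 23.2
tool_pos: [0.4695, 0.1691, 0.1813]
tool_rot: [-3.139, -0.004, -0.314]
contact_force: [1.0, 0.3, -0.2]
opening: 0.0919
grip_force: 0.0
```

Request:
{"name": "carry_out", "arguments": {
  "deltas": [
    [0,0,0,0,0,0,1],
    [0,0,0,0,0,0,1],
    [0,0,0,0,0,0,1],
    [0,0,0,0,0,0,1],
    [0,0,0,0,0,0,1],
    [0,0,0,0,0,0,1],
    [0,0,0,0,0,0,1],
    [0,0,0,0,0,0,1]
  ]
}}

```text
time: 23.87
tool_pos: [0.4686, 0.1689, 0.177]
tool_rot: [-3.142, 0.001, -0.314]
contact_force: [-0.3, 0.2, 0.2]
opening: 0.0917
grip_force: 0.0
```

```bash
python3 chk.py
python3 - <<'E'
import cv2,numpy as np
a=cv2.resize(cv2.imread('pics/chk_scene.png')[170:270,270:400],(520,400)); b=cv2.resize(cv2.imread('pics/chk_wrist.png'),(280,175))
o=np.zeros((400,800,3),np.uint8);o[:,:520]=a;o[:175,520:]=b;cv2.imwrite('pics/f.png',o)
E
```

```text
tcp u,v,z 0.3935318985666551 0.30535149755384466 0.1770472350618641 [-0.3  0.2  0.2]
top bar 26 [0.4308 0.436  0.4401] [0.2863 0.2989 0.3144]
top plate 67 [0.4147 0.4405 0.4478] [0.2801 0.2913 0.3225]
top keeper [0.3982 0.5152] ((524.9382934570312, 150.17942810058594), (62.0034065246582, 124.77716064453125), 72.03939056396484)
wrist bar 700 [0.4325 0.4379 0.4423] [0.2871 0.3065 0.3259]
wrist plate 4610 [0.377  0.4107 0.4495] [0.28   0.3057 0.3318]
wrist keeper [0.3468 0.5178] ((505.4329833984375, 157.8690185546875), (62.2669563293457, 172.8059844970703), 71.87638854980469)
scene bar 28 [0.427  0.4321 0.44  ] [0.2936 0.3095 0.3263]
scene plate 159 [0.3719 0.4048 0.4392] [0.2829 0.3104 0.3338]
scene keeper [0.3418 0.5158] ((503.23626708984375, 158.80010986328125), (68.09286499023438, 179.44830322265625), 72.02205657958984)
```

View pics/f.png

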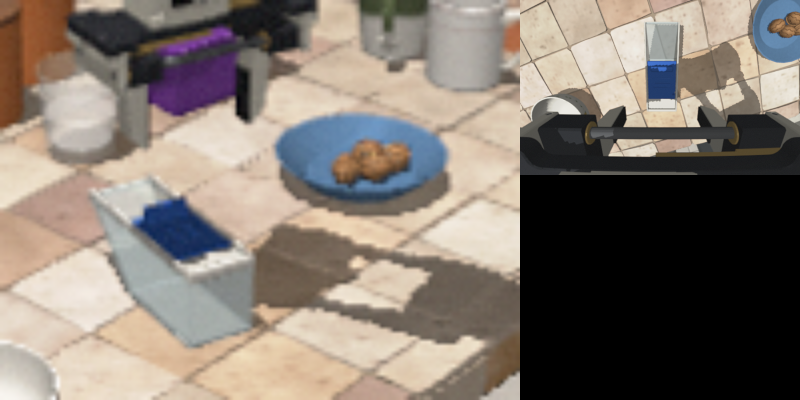

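The keeper stands upright, empty and released at (185,265). The walnuts lie in the dish at (370,160), and the gripper is clear.

```bash
python3 -c "
from cell import robot
print(robot.hand_in())"
```

```text
the job is handed in; nothing more can be done
None
```

I pushed the shutter back past its click and poured all four walnuts into the dish from about 55 mm above the worktop. The keeper is standing upright and released back where it was, and I handed the job in; no verdict came back.

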